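# Put the arbor spanner away and ease the heavy chest lid shut

## Robot

A 6-joint arm with a two-finger parallel gripper is mounted at the origin on a cart in front of the work surface, level with it; the furniture and walls round the work are solid. World frame = base frame: x ahead of the robot, y to its left, z up, the work surface at z = 0. Lengths are in m, angles in rad, forces in N, time in s.
With the tool pointing down it reaches from about 0.325 to 0.85 m from the base axis. Payload 4.4 kg.
Tool frame: the origin (TCP) lies midway between the tips of the shut fingers; the grasp point (between the pads) lies 19 mm behind it; z points along the fingers, y is the line along which they close (so a half turn about z gives the same grasp; the last joint's range is limited). The gripper opens to 94 mm and grips with 3 to 60 N. Pads are 16 mm wide; open, the fingers measure 119 mm over their backs; the gripper's body (75 mm by 177 mm) begins 78 mm behind the grasp point.
Start: joints at [-1.329, 0.207, 1.542, -0, 1.393, -0.15], TCP at [0.22, -0.531, 0.205] pointing down, gripper open.
Joint ranges: [-2.73, 2.73], [-0.86, 2.22], [0.23, 2.46], [-1.11, 4.25], [0.08, 2.63], [-2.82, 2.82]. Speed limits (rad/s): [2.79, 2.79, 3.14, 3.14, 3.14, 3.14].

## Interface

Orientations are given as a rotation vector (axis times angle).
In Python, from rig import robot gives the robot as it stands.
- The arm moves only by the shell command python3 -m jog 'ROWS'. ROWS is a JSON object whose one key "targets" holds a list of rows, each a list of 5 numbers: the shift along the tool's x, y, z in mm, then the turn about the tool's z in rad, then the opening, from 0 (shut) to 1 (fully open). A call has 1 to 8 rows; each row is the pose to reach, as a shift and turn from the pose commanded when the call began, along the tool's axes at that moment; what a row does not reach only later rows make up. A row lasts 1/8 s, in which the tool goes at most 62.5 mm and 10.7 degrees, less where a joint would pass 70% of its speed; a pose out of reach is approached as far as the arm can. A call with a gripper value outside its range is refused whole. The fingers move at their own pace and stop on an object; the grip force is fixed at half the most. Time passes only in rows, so rows that repeat a pose let the fingers close. It gives the time, the measured TCP pose, the force, the opening and the grip force at its end, in the units of the state.
- robot.get_obs(): the state, without advancing time (a new reading comes with each control period).
- robot.capture(name): name is "scene" or "top" or "wrist"; returns (picture, depth): 480x640x3 uint8, red, green, blue; 480x640 float32, m along the optical axis (not along the pixel's ray), 0 where there is no reading.
- robot.camera_params(name): a dict with "vertical_fov" (degrees; the focal length in pixels is half the picture's height over the tangent of half this angle, whatever the lens; pixels are square), "cx", "cy" (the principal point, pixels), "position" and "attitude" of the camera in the world. Camera axes: x right, y down, z forward; pixel columns grow to the right and rows downward; lengths in m; the calibration is good to about 2 mm. A picture is of the moment at which its call begins: read the wrist's pose just before it. camera_params takes no time and is no camera call; for the wrist camera it gives the pose at the moment of the call.
- robot.hand_in(): hands the job in; it is judged then, once.
Trained networks look in the newest picture that a camera, given by its name, has taken for a name from the list of things; names that differ only in an ending like _2 or _b are one class to them, and where a whole thing is asked for, a point or a joint stands for the part that bears it (a point fixed in the world has none). Each returns a list of dicts, best first, with "score" (0 to 1); they miss things now and then, are a little off and sometimes report something else, mostly with a low value. They report only what shows in the picture. A call takes as long as a camera call.
- robot.outline_of(camera, thing): "region" (480x640 bool, what is visible of it) and "xy" ([column, row] in pixels, amid what is visible of it).
The state is a dict: "t": time; "joint_positions": joint angles; "dq": joint speeds; "joint_efforts": joint torques, N m; "tool_pos": TCP position; "ee_rot": TCP orientation; "ft_force": force on the tool from outside, world axes, zero at the start; "ft_torque": the same for the moment, N m; "opening": finger opening in m; "gripper_force": force on a finger pad.
Only numpy, scipy, OpenCV 4.12 (cv2) and the standard library are available. Lean on these libraries where they do the work, as an engineer would, in place of code of your own. Each camera call takes 0.05 s, during which the arm holds its last target. There are 200 camera calls.

## Task

The arbor spanner lies across the rim of the blue tool chest, so the lid cannot shut: put it down flat in the chest's tray without dropping it. Then bring the heavy lid forward by its grip bar and ease it all the way down, bearing against its weight so that it does not fall or slam, and press its front edge down against the rubber seal, firmly but no harder than it takes, until the spring catch takes and the lid stays fully home when you let go. Leave the things standing round the chest where they are.

Things in the scene. Friction and masses are not known exactly. Their poses are not given: they have to be found in the camera images.
- tool_chest: blue steel tool chest fixed on the bench, 140 deep (x) x 290 wide (y), flat steel rim 105 mm up. Origin: centre of its underside; x points to its back (hinge side), y to its left, z up. The rim is turned in 14 mm at front and ends, 16 mm at the back: opening x -56 to +54, y -131 to +131 mm. Carrying handles stick out 22 mm at both ends
- lid (a joint): lid angle, rad: 0 home and latched, grows as it opens; starts at 1.78, leaning back on its stop. Heavy (about 1.2 kg), nothing holds it up: forward of upright (1.57) it falls. Lowered, it first lies unlatched on the springy seal at about 0.04. Pressing it home takes about 15 N at the press point; the catch snaps in just above 0, some 2 mm lower all is hard
- lid_hinge (a point): point on the hinge axis, in the middle of the lid's width: 73 mm behind the chest's middle, 110 mm above the bench; the axis runs along the chest's y
- grip_bar (a point): middle of the round black grip bar on the lid's front edge: 12 mm thick, 110 mm between its two posts, parallel to the hinge axis and 191 mm from it, 34 mm clear in front of the lid's skirt. Turns with the lid: 191 mm in front of the hinge and 2 mm above it when home, topmost when the lid stands open. z: the lid's outer (upper) side
- press_point (a point): point on the lid's flat upper side, 13 mm behind its front edge in the middle, 138 mm from the hinge axis and over the seal; 114 mm above the bench when the lid is home. Its z is the lid's outward (upper) side
- tray (a point): a free place on the tray floor, 12 mm in front of the chest's middle, 65 mm above the bench and 40 mm below the rim; axes as the chest's. A small screwdriver (20 mm thick) lies along the tray's back, 35 mm or more behind the chest's middle
- spanner: flat grey steel arbor spanner, 212 mm long (along its y, jaw at -y, jaw 40 mm wide), shank 16 mm wide, 5 mm thick, 0.17 kg; origin: middle of its length on its underside, which is close to its centre of mass. Starts flat across the front and back rims, its jaw sticking out over the front
- seal: black rubber seal strip, 236 mm long, along the underside of the lid's front edge, gives about 8 mm; origin on the lid's hinge axis
- front_rim: front rim of the chest, on which the seal beds; origin as the chest's
- screw_jar: glass jar of screws with a grey lid, 62 mm across, 80 mm high, left of the chest; origin: centre of its underside
- sanding_block: brown cork sanding block, 60 x 97 x 28 mm, right of the chest; origin: centre of its underside
- chisel: chisel with a brown handle, 230 mm long (y), 25 wide, lying behind the chest; origin: centre of its underside
- tape_measure: yellow tape measure, 65 x 76 x 35 mm, right of and before the chest; origin: centre of its underside

How it is judged:
On the way, in this order (a step that is already met when the one before it is completed fails the run):
1. the spanner lies flat in the tray, let go, with the lid still open (z of spanner in the frame of tool_chest between 0.05 and 0.088 m and horizontal distance between spanner and tool_chest below 0.08 m and angle between spanner's own z axis and vertical below 0.25 rad and linear speed of spanner below 0.03 m/s and contact force between the fingers and spanner below 0.1 N and value of joint lid above 0.8 rad), for 0.2 s.
2. the lid has been brought forward past upright (value of joint lid below 1.3 rad).
At the end, for the whole second after the job is handed in: The lid is fully home and stays there by itself (lid angle under 0.012 rad, at rest, held by its catch), with the spanner in the tray below the rim (underside less than 88 mm above the bench, within 80 mm of the chest's middle) and nothing touching (value of joint lid below 0.012 rad and velocity of joint lid between -0.05 and 0.05 rad/s and z of spanner in the frame of tool_chest between 0.05 and 0.088 m and horizontal distance between spanner and tool_chest below 0.08 m).
It fails at once if the lid slams: it comes down faster than 2 rad/s (about 0.4 m/s at its grip bar) within its last 0.3 rad (value of joint lid below 0.3 rad and velocity of joint lid below -2 rad/s).
It fails at once if the seal is crushed: pressed on the front rim with more than 45 N (contact force between seal and front_rim above 45 N).
It fails at once if the spanner is dropped: it falls faster than 0.7 m/s at the tray or onto the bench, with no finger on it (linear speed of spanner above 0.7 m/s and height (world z) of spanner below 0.1 m and contact force between the fingers and spanner below 0.1 N).
It fails at once if a bystander is moved more than 30 mm (distance of any of screw_jar, sanding_block, chisel, tape_measure from where it was at the start of the episode above 0.03 m).
It fails at once if the glass jar is tipped (angle between screw_jar's own z axis and vertical above 0.5 rad).
It also fails if it takes over 72 s, if anything falls off the work surface, if the arm or the gripper's body presses on something with over 40 N, if the wrist force passes 120 N, or if a joint passes its speed limit or range.

## Working session

There is one attempt and no reset: what is moved stays moved. The work goes in short steps, Python scripts to look and compute and a shell command to move; the robot and the scene stay as the last step left them, time stands still between calls to the robot, and variables do not carry over. Pictures are saved under pics/ and viewed, at most 10 in all, crops included, and the job is handed in when it is done.

```bash
ls; mkdir -p pics; cat > h.py <<'E'
import numpy as np, cv2
from rig import robot
from scipy.spatial.transform import Rotation as R
def cam(n):
    p=robot.camera_params(n); f=240/np.tan(np.radians(p['vertical_fov'])/2)
    a=np.array(p['attitude'],float)
    M=a if a.shape==(3,3) else R.from_rotvec(a).as_matrix()
    return p,f,M
def cloud(n):
    p,f,M=cam(n); im,d=robot.capture(n)
    v,u=np.mgrid[:480,:640]
    P=np.stack([(u-p['cx'])/f*d,(v-p['cy'])/f*d,d],-1)@M.T+np.array(p['position'])
    P[d==0]=np.nan
    return im,P
def save(im,name): cv2.imwrite('pics/'+name,im[:,:,::-1])
E
python3 - <<'E'
from h import *
print(robot.get_obs())
for n in ['scene','top']:
    print(n,robot.camera_params(n))
    im,P=cloud(n); save(im,n+'0.png')
    for t in ['tool_chest','spanner','grip_bar','screw_jar','sanding_block','chisel','tape_measure']:
        for r in robot.outline_of(n,t)[:1]:
            q=P[r['region']]; q=q[~np.isnan(q[:,0])]
            print(t,round(r['score'],2),np.round(r['xy']),r['region'].sum(),np.round(np.median(q,0),3) if len(q) else 0,np.round(np.percentile(q,[2,98],axis=0),3).tolist() if len(q) else 0)
E
```

```text
pics
{'t': 0.0, 'joint_positions': array([-1.32945504e+00,  2.07399553e-01,  1.54292485e+00, -4.43127865e-05,
        1.39349711e+00, -1.50524035e-01]), 'dq': array([-1.93989250e-03,  4.65417808e-04,  9.74281584e-04,  2.14204440e-05,
       -1.06790786e-03,  7.99530129e-04]), 'joint_efforts': array([-6.45439122e-04, -3.70882595e+01, -2.81418532e+01,  6.97567197e-02,
        3.62468453e-02, -1.71165489e-04]), 'tool_pos': array([ 0.21936993, -0.53064576,  0.20431623]), 'ee_rot': array([-3.07929864e+00, -6.11188782e-01,  2.27194602e-04]), 'ft_force': array([-0.58325296,  0.86498187,  0.09225992]), 'ft_torque': array([-0.05936363,  0.02773797, -0.00772483]), 'gripper_force': 0.0, 'opening': 0.09411629707248921}
scene {'vertical_fov': 53.99601649081171, 'cx': 316.27121138491214, 'cy': 236.82162108623984, 'position': array([ 0.95329566, -0.38264575,  1.14483851]), 'attitude': array([-2.49106776, -1.03945442,  0.26216903])}
tool_chest 0.89 [307. 244.] 7634 [ 0.561 -0.059  0.069] [[0.475, -0.186, 0.019], [0.671, 0.108, 0.301]]
spanner 0.55 [294. 225.] 497 [ 0.506 -0.043  0.11 ] [[0.416, -0.0
[... 547 characters left out ...]
8755, 0.01815305, 1.67302959]), 'attitude': array([-2.16605266,  2.16371041, -0.14333103])}
tool_chest 0.72 [328. 201.] 2801 [ 0.641 -0.02   0.202] [[0.61, -0.172, -0.0], [0.715, 0.125, 0.305]]
spanner 0.61 [337. 258.] 411 [ 0.504 -0.04   0.111] [[0.424, -0.052, 0.098], [0.603, -0.022, 0.119]]
grip_bar 0.71 [331. 202.] 2591 [ 0.64  -0.022  0.207] [[0.61, -0.169, 0.115], [0.673, 0.125, 0.305]]
sanding_block 0.76 [435. 215.] 635 [ 0.636 -0.351  0.029] [[0.601, -0.4, 0.002], [0.675, -0.305, 0.038]]
chisel 0.61 [274. 174.] 458 [0.76  0.137 0.018] [[0.745, 0.003, 0.002], [0.774, 0.22, 0.031]]
tape_measure 0.64 [438. 302.] 468 [ 0.375 -0.36   0.035] [[0.337, -0.391, 0.007], [0.408, -0.327, 0.043]]
```

```bash
python3 - <<'E'
import cv2,numpy as np
a=cv2.imread('pics/scene0.png')[100:380,130:480];b=cv2.imread('pics/top0.png')[120:340,200:460]
a=cv2.resize(a,None,fx=1.28,fy=1.28*1.67);b=cv2.resize(b,(350,598))
a=cv2.resize(cv2.imread('pics/scene0.png')[100:380,130:480],(448,358));b=cv2.resize(cv2.imread('pics/top0.png')[120:340,200:460],(350,296))
c=np.zeros((358,798,3),np.uint8);c[:,:448]=a;c[:296,448:]=b
cv2.imwrite('pics/c0.png',c)
E
```

```text
(no output)
```

View pics/c0.png

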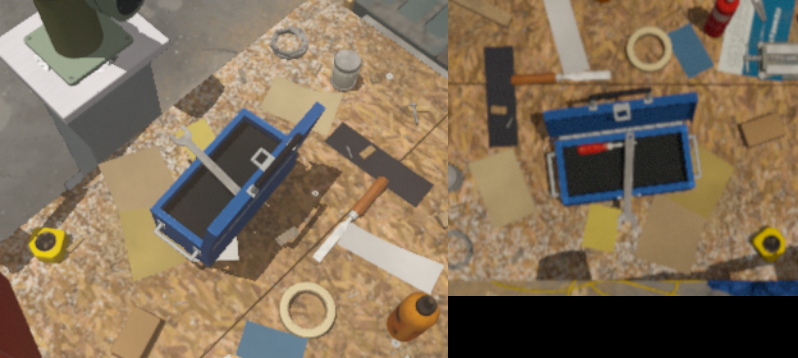

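The pictures show the chest squarely in front, with the spanner crossing its long side and its jaw over the front rim at about (627,215) in the collage. The red screwdriver is at (600,148) and the grip bar is the black strip at (620,98). Next I'll fit the poses.

```bash
python3 - <<'E'
from h import *
o=robot.get_obs(); print(np.round(R.from_rotvec(o['ee_rot']).as_matrix(),3).tolist())
for n in ['scene','top']:
    im,P=cloud(n); h=cv2.cvtColor(im,cv2.COLOR_RGB2HSV).astype(int)
    blue=(h[...,0]>100)&(h[...,0]<125)&(h[...,1]>120)
    roi=(P[...,0]>.42)&(P[...,0]<.74)&(abs(P[...,1])<.25)
    m=blue&roi&(abs(P[...,2]-.105)<.012)
    # rim front strip
    q=P[m]; (c,s,a)=cv2.minAreaRect(q[:,:2].astype(np.float32)*1000)
    print(n,'rim',m.sum(),np.round(c,1),np.round(s,1),round(a,2),'z',np.median(q[:,2]))
    for z in np.arange(.12,.32,.02):
        k=P[roi&(abs(P[...,2]-z)<.01)&(P[...,0]>.57)]
        if len(k)>5: print('z%.2f'%z,len(k),np.round(np.percentile(k[:,0],[1,5,25,50,75,95,99]),3),np.round(np.percentile(k[:,1],[2,98]),3))
    b=roi&(P[...,2]>.27)&(h[...,2]<70)
    if b.sum(): print('dark',b.sum(),np.round(np.percentile(P[b],[5,50,95],axis=0),3).tolist())
    r=robot.outline_of(n,'spanner')[0]; g=P[r['region']&(h[...,1]<90)]; g=g[abs(g[:,2]-.108)<.015]
    mu=g.mean(0); u,sv,vt=np.linalg.svd(g-mu,full_matrices=False); d=vt[0]*np.sign(vt[0][0]); t=(g-mu)@d
    print('spanner',len(g),np.round(mu,4),np.round(d,3),np.round([t.min(),t.max()],3),np.round(mu+d*(t.min()+t.max())/2,4),np.median(g[:,2]))
    sc=robot.outline_of(n,'screwdriver') if 0 else None
    red=((h[...,0]<8)|(h[...,0]>172))&(h[...,1]>150)&roi&(P[...,2]>.05)
    if red.sum(): print('red',red.sum(),np.round(np.percentile(P[red],[2,98],axis=0),3).tolist())
E
```

```text
[[0.924, 0.382, 0.0], [0.382, -0.924, -0.0], [0.0, 0.0, -1.0]]
scene rim 840 [543.  -37.3] [121.8 288.5] 7.68 z 0.10485131977819095
z0.12 101 [0.571 0.572 0.589 0.625 0.639 0.648 0.65 ] [-0.177  0.102]
z0.14 102 [0.615 0.618 0.628 0.637 0.644 0.652 0.654] [-0.178  0.109]
z0.16 75 [0.618 0.621 0.633 0.644 0.652 0.656 0.658] [-0.177  0.113]
z0.18 79 [0.623 0.626 0.636 0.647 0.655 0.66  0.661] [-0.177  0.119]
z0.20 80 [0.628 0.629 0.642 0.653 0.66  0.664 0.667] [-0.176  0.114]
z0.22 84 [0.631 0.634 0.647 0.657 0.665 0.669 0.67 ] [-0.176  0.117]
z0.24 68 [0.635 0.638 0.656 0.665 0.67  0.673 0.676] [-0.175  0.118]
z0.26 1122 [0.621 0.624 0.636 0.647 0.661 0.671 0.675] [-0.172  0.123]
z0.28 19 [0.621 0.624 0.665 0.667 0.67  0.673 0.674] [-0.081 -0.019]
z0.30 313 [0.655 0.657 0.662 0.667 0.671 0.675 0.676] [-0.079  0.034]
dark 266 [[0.659, -0.076, 0.297], [0.667, -0.027, 0.301], [0.676, 0.029, 0.304]]
spanner 498 [ 0.4976 -0.0422  0.1099] [ 0.999 -0.042 -0.   ] [-0.09   0.096] [ 0.5009 -0.0423  0.1099] 0.10992287984450111
top rim 1183 [549.1 -34. ] [139. 289.] 7.59 z 0.10667006442576854
z0.
[... 251 characters left out ...]
54 0.657] [-0.172  0.123]
z0.20 301 [0.608 0.622 0.63  0.641 0.651 0.659 0.66 ] [-0.171  0.126]
z0.22 69 [0.611 0.623 0.629 0.647 0.656 0.661 0.663] [-0.173  0.127]
z0.24 65 [0.614 0.617 0.63  0.638 0.649 0.655 0.658] [-0.172  0.127]
z0.26 884 [0.618 0.624 0.635 0.646 0.656 0.667 0.672] [-0.166  0.124]
z0.28 45 [0.617 0.618 0.622 0.644 0.651 0.663 0.665] [-0.078  0.039]
z0.30 217 [0.651 0.653 0.659 0.663 0.666 0.672 0.675] [-0.075  0.037]
dark 156 [[0.653, -0.067, 0.298], [0.662, -0.01, 0.303], [0.671, 0.037, 0.308]]
spanner 351 [ 0.515  -0.0405  0.1118] [ 0.999 -0.047 -0.007] [-0.095  0.102] [ 0.5183 -0.0406  0.1118] 0.11164324627955557
red 145 [[0.574, 0.007, 0.067], [0.596, 0.069, 0.091]]
```

```bash
python3 -m jog '{"targets":[[58,-42,0,0.15,0.6],[115,-84,0,0.3,0.6],[173,-126,0,0.438,0.6],[231,-169,0,0.438,0.6],[289,-211,0,0.438,0.6],[347,-254,0,0.438,0.6],[400,-292,0,0.438,0.6],[430,-314,0,0.438,0.6]]}'
python3 - <<'E'
from h import *
for k in range(1):
    o=robot.get_obs(); im,P=cloud('wrist'); save(im,'w1.png'); print(o['tool_pos'],o['joint_positions'],np.round(R.from_rotvec(o['ee_rot']).as_matrix(),3).tolist())
    for r in robot.outline_of('wrist','spanner')[:1]:
        g=P[r['region']];g=g[~np.isnan(g[:,0])]; g=g[abs(g[:,2]-.108)<.012]
        mu=g.mean(0); u,sv,vt=np.linalg.svd(g-mu,full_matrices=False); d=vt[0]*np.sign(vt[0][0]); t=(g-mu)@d
        print(r['score'],r['xy'],len(g),mu,d,t.min(),t.max(),mu+d*(t.min()+t.max())/2,np.median(g[:,2]))
E
```

```text
t: 2.0
tool_pos: [0.4811, -0.1029, 0.2059]
ee_rot: [3.14, -0.073, 0.002]
ft_force: [1.4, -1.2, -0.1]
opening: 0.0564
gripper_force: 0.0
[ 0.48109627 -0.10292532  0.20586945] [-3.86760752e-01  2.70804226e-02  1.74021387e+00 -1.72794606e-04
  1.37298590e+00  1.23034374e+00] [[0.999, -0.046, 0.001], [-0.046, -0.999, -0.001], [0.001, 0.001, -1.0]]
0.63 [231.6, 159.8] 6225 [ 0.53704755 -0.04291171  0.10965538] [ 9.99591344e-01 -2.85836510e-02  3.46285838e-04] -0.13063465313325348 0.08290197595144662 [ 0.51319097 -0.04222952  0.10964712] 0.10975033754825769
```

View pics/w1.png

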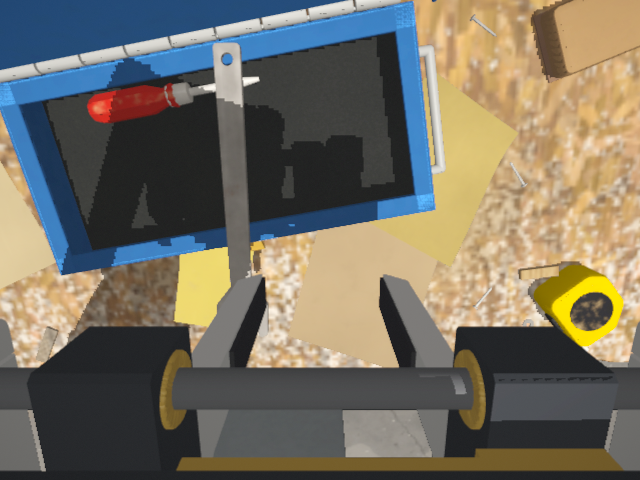

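The wrist view shows the spanner from (227,45) down to (240,280) with its jaw hidden behind the left finger. The screwdriver lies along the back at (90–260,100). I'll go for the grasp.

```bash
python3 -m jog '{"targets":[[31,-45,0,0,0.6],[31,-63,10,0,0.6],[31,-63,40,0,0.6],[31,-63,70,0,0.6],[31,-63,90,0,0.6],[31,-63,97,0,0.6],[31,-63,100,0,0.6],[31,-63,100,0,0.6]]}'
```

```text
t: 3.1
tool_pos: [0.5144, -0.0436, 0.1061]
ee_rot: [3.14, -0.073, 0.002]
ft_force: [-0.6, -0.1, -0.7]
opening: 0.0562
gripper_force: 0.0
```

```bash
python3 -m jog '{"targets":[[0,-1,5,0,0.6],[0,-1,5,0,0.05],[0,-1,5,0,0.05],[0,-1,5,0,0.05],[0,-1,5,0,0.05],[0,-1,5,0,0.05]]}'
```

```text
t: 3.85
tool_pos: [0.5141, -0.0422, 0.1005]
ee_rot: [-3.141, 0.072, -0.0]
ft_force: [0.5, 0.5, 1.5]
opening: 0.0167
gripper_force: 30.0
```

```bash
python3 -m jog '{"targets":[[0,0,-20,0,0.05],[0,0,-50,0,0.05],[-30,0,-80,0,0.05],[-60,0,-80,-0.17,0.05],[-60,0,-80,-0.35,0.05],[-60,0,-80,-0.53,0.05],[-60,0,-80,-0.71,0.05],[-60,0,-80,-0.89,0.05]]}'
python3 -m jog '{"targets":[[0,0,0,-0.18,0.05],[0,0,0,-0.36,0.05],[0,0,0,-0.54,0.05],[0,0,0,-0.70,0.05],[0,0,0,-0.82,0.05],[0,0,0,-0.859,0.05],[0,0,0,-0.859,0.05]]}'
python3 - <<'E'
from h import *
o=robot.get_obs(); print(o['tool_pos'],o['joint_positions'],np.round(R.from_rotvec(o['ee_rot']).as_matrix(),3).tolist(),o['opening'])
M=R.from_rotvec(o['ee_rot']).as_matrix()
print(M.T@(np.array([.532,-.037,.17])-o['tool_pos']))
im,P=cloud('scene'); save(im,'s2.png')
r=robot.outline_of('scene','spanner')
if r:
    g=P[r[0]['region']]; g=g[~np.isnan(g[:,0])]; print(r[0]['score'],len(g),np.round(np.percentile(g,[2,50,98],axis=0),3).tolist())
cv2.imwrite('pics/c2.png',cv2.resize(im[120:330,170:470,::-1],None,fx=2,fy=2))
E
```

```text
t: 4.85
tool_pos: [0.4536, -0.0393, 0.18]
ee_rot: [-2.862, -1.295, 0.001]
ft_force: [0.6, 0.5, -1.1]
opening: 0.0163
gripper_force: 30.0
t: 5.72
tool_pos: [0.4537, -0.0393, 0.18]
ee_rot: [-2.07, -2.362, 0.001]
ft_force: [0.3, -0.3, -1.7]
opening: 0.0166
gripper_force: 30.0
[ 0.45367416 -0.03931404  0.18000048] [-2.76892203e-01 -2.83138647e-02  1.85107436e+00  9.79341352e-06
  1.31983663e+00 -4.08385411e-01] [[-0.131, 0.991, -0.001], [0.991, 0.131, 0.0], [0.0, -0.001, -1.0]] 0.01659170595181607
[-0.00797947  0.07796224  0.00992565]
0.82 370 [[0.38, -0.14, 0.005], [0.459, -0.098, 0.189], [0.485, 0.015, 0.193]]
```

View pics/c2.png

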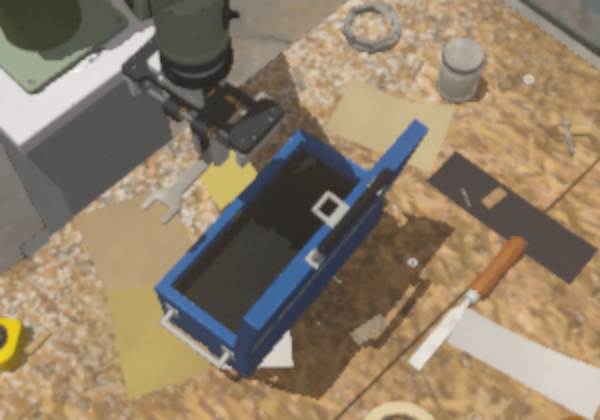

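The spanner is held level, parallel to the chest's long side, with its jaw to the right at (165,200).

```bash
python3 -m jog '{"targets":[[-4,40,0,0,0.05],[-8,70,0,0,0.05],[-8,78,10,0,0.05],[-8,78,35,0,0.05],[-8,78,60,0,0.05],[-8,78,80,0,0.05],[-8,78,92,0,0.05],[-8,78,92,0,0.05]]}'
```

```text
t: 6.82
tool_pos: [0.531, -0.0368, 0.0872]
ee_rot: [-2.068, -2.361, 0.002]
ft_force: [-0.3, 0.2, -2.2]
opening: 0.0164
gripper_force: 30.0
```

```bash
python3 -m jog '{"targets":[[0,0,8,0,0.05],[0,0,14,0,0.05],[0,0,18,0,0.05],[0,0,19,0,0.05]]}'
```

```text
t: 7.32
tool_pos: [0.5323, -0.0371, 0.0692]
ee_rot: [-2.07, -2.363, 0.0]
ft_force: [0.2, -0.2, -1.7]
opening: 0.0162
gripper_force: 30.0
```

```bash
python3 -m jog '{"targets":[[0,0,2,0,0.05],[0,0,2,0,0.05],[0,0,2,0,0.31],[0,0,2,0,0.31],[0,0,2,0,0.31],[0,0,2,0,0.31]]}'
```

```text
t: 8.07
tool_pos: [0.5326, -0.0371, 0.0676]
ee_rot: [2.07, 2.363, 0.0]
ft_force: [-0.3, 0.8, -0.6]
opening: 0.0293
gripper_force: 0.0
```

```bash
python3 -m jog '{"targets":[[0,0,-20,0,0.31],[0,0,-70,0,0.31],[0,-10,-130,0,0.31],[0,-30,-190,0,0.31],[0,-30,-245,0,0.5],[0,-30,-290,0,0.5],[0,-30,-300,0,0.5],[0,-30,-300,0,0.5]]}'
python3 - <<'E'
from h import *
o=robot.get_obs(); M=R.from_rotvec(o['ee_rot']).as_matrix(); print(o['tool_pos'],o['joint_positions'])
pics=[]
for n in ['wrist','top','scene']:
    im,P=cloud(n); pics.append(im); h=cv2.cvtColor(im,cv2.COLOR_RGB2HSV)
    roi=(P[...,0]>.63)&(P[...,0]<.70)&(P[...,1]>-.1)&(P[...,1]<.07)&(P[...,2]>.288)&(P[...,2]<.32)
    if roi.sum():
        g=P[roi]; (c,s,a)=cv2.minAreaRect(g[:,:2].astype(np.float32)*1000); print(n,roi.sum(),np.round(c),np.round(s),round(a,1),np.round(np.percentile(g,[2,50,98],axis=0),3).tolist())
    for r in robot.outline_of(n,'spanner')[:1]:
        g=P[r['region']]; g=g[~np.isnan(g[:,0])]; print('spanner',n,round(r['score'],2),len(g),np.round(np.percentile(g,[2,50,98],axis=0),3).tolist())
cv2.imwrite('pics/c3.png',np.hstack([cv2.resize(pics[0],(450,338)),cv2.resize(pics[1][120:344,200:432],(350,338))])[...,::-1])
E
```

```text
t: 9.07
tool_pos: [0.5027, -0.041, 0.367]
ee_rot: [-2.07, -2.363, 0.0]
ft_force: [0.3, 0.4, -0.3]
opening: 0.0469
gripper_force: 0.0
[ 0.50271216 -0.04102993  0.36695787] [-2.53182343e-01 -2.31760126e-02  1.46445342e+00  1.52110436e-06
  1.70049586e+00 -3.85160301e-01]
wrist 3819 [663. -19.] [ 14. 121.] 7.6 [[0.651, -0.075, 0.29], [0.661, -0.013, 0.301], [0.672, 0.039, 0.303]]
spanner wrist 0.66 2426 [[0.513, -0.133, 0.068], [0.531, -0.033, 0.07], [0.56, 0.062, 0.072]]
top 220 [663. -19.] [ 14. 118.] 7.8 [[0.651, -0.076, 0.292], [0.663, -0.02, 0.303], [0.674, 0.037, 0.309]]
spanner top 0.42 3849 [[0.473, -0.191, 0.059], [0.619, 0.036, 0.139], [0.67, 0.126, 0.304]]
scene 313 [665. -21.] [ 13. 120.] 6.8 [[0.655, -0.079, 0.296], [0.667, -0.024, 0.301], [0.676, 0.035, 0.304]]
spanner scene 0.64 607 [[0.514, -0.138, 0.064], [0.533, -0.051, 0.07], [0.563, 0.061, 0.074]]
```

View pics/c3.png

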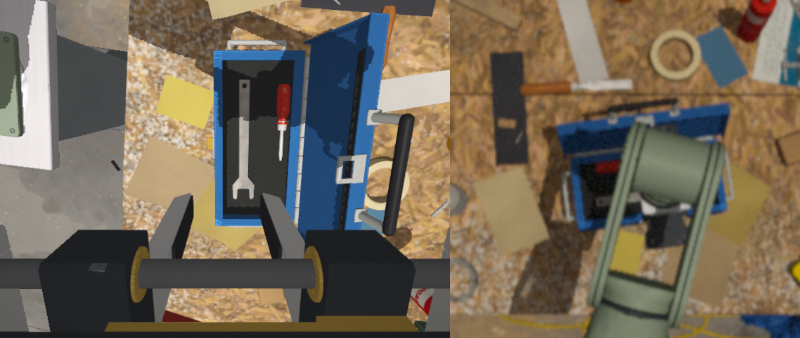

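The spanner lies flat in the tray at (243,90–200) in the wrist view, clear of the screwdriver. The grip bar is at (400,175). Next I'll grasp the bar.

```bash
python3 -m jog '{"targets":[[1,50,0,0,0.5],[1,100,0,0,0.5],[1,145,0,0,0.5],[1,161,0,0,0.5],[1,161,30,0,0.5],[1,161,60,0,0.5],[1,161,80,0,0.5],[1,161,85,0,0.5]]}'
python3 -m jog '{"targets":[[0,0,0,0,0.5],[0,0,0,0,0.03],[0,0,0,0,0.03],[0,0,0,0,0.03],[0,0,0,0,0.03],[0,0,0,0,0.03]]}'
```

```text
t: 10.38
tool_pos: [0.6609, -0.0186, 0.2793]
ee_rot: [-2.067, -2.36, 0.004]
ft_force: [-0.1, -0.3, 1.0]
opening: 0.0471
gripper_force: 0.0
t: 11.12
tool_pos: [0.6629, -0.0188, 0.2831]
ee_rot: [2.069, 2.362, 0.002]
ft_force: [1.0, -0.5, 0.5]
opening: 0.0113
gripper_force: 30.0
```

```bash
python3 -m jog '{"targets":[[0,-6,-1,0,0.03],[0,-17,-3,0,0.03],[0,-32,-4.4,0,0.03],[0,-47.5,-4.5,0,0.03],[0,-65,-3.2,0,0.03],[0,-82,-0.4,0,0.03],[0,-96,3.4,0,0.03],[0,-107,7,0,0.03]]}'
cat > bar.py <<'E'
from h import *
o=robot.get_obs(); T=np.array(o['tool_pos']); M=R.from_rotvec(o['ee_rot']).as_matrix()
ex=np.array([.991,.132,0]); hg=np.array([.6223,-.0254,.110])
d=T-hg; print('tip in hinge frame: fwd %.4f up %.4f'%(-d@ex,d[2]),'f',np.round(o['ft_force'],1),'op',o['opening'],o['gripper_force'])
for n in ['wrist','scene']:
    im,P=cloud(n); h=cv2.cvtColor(im,cv2.COLOR_RGB2HSV).astype(int)
    D=P-hg; f=-(D@ex); u=D[...,2]; s=D@np.array([-.132,.991,0])
    bl=(h[...,0]>100)&(h[...,0]<125)&(h[...,1]>120)&(abs(s)<.15)
    a=np.arctan2(u,f); r=np.hypot(u,f); 
    dk=(h[...,2]<75)&(h[...,1]<120)&(abs(s)<.052)&(abs(s)>.012)&(r>.17)&(r<.21)&(a>-.1)
    if dk.sum()>10: print(n,'bar',dk.sum(),'fwd,up,r,ang',np.round([np.median(f[dk]),np.median(u[dk]),np.median(r[dk]),np.median(a[dk])],3),'surface')
    m=bl&(r>.09)&(r<.16)&(a>.0)
    if m.sum()>10: print(n,'lid ang',m.sum(),np.round(np.percentile(a[m],[5,25,50,75,95]),3))
E
python3 bar.py
```

```text
t: 12.12
tool_pos: [0.5541, -0.0326, 0.2748]
ee_rot: [-2.069, -2.361, 0.002]
ft_force: [-0.6, 1.6, -0.4]
opening: 0.0109
gripper_force: 30.0
tip in hinge frame: fwd 0.0686 up 0.1648 f [-0.6  1.6 -0.4] op 0.010898304444914748 30.000530183315277
wrist bar 3097 fwd,up,r,ang [0.069 0.183 0.196 1.211] surface
wrist lid ang 16917 [1.097 1.156 1.211 1.226 1.237]
scene bar 89 fwd,up,r,ang [0.068 0.182 0.194 1.214] surface
scene lid ang 846 [1.092 1.166 1.209 1.223 1.238]
```

```bash
python3 -m jog '{"targets":[[0,-9,3.5,0,0.03],[0,-21,9,0,0.03],[0,-34.3,16.6,0,0.03],[0,-47,25,0,0.03],[0,-59,34.6,0,0.03],[0,-70,45,0,0.03],[0,-79,55,0,0.03],[0,-85.3,62.3,0,0.03]]}'
python3 bar.py
```

```text
t: 13.22
tool_pos: [0.4705, -0.0437, 0.2117]
ee_rot: [-2.069, -2.362, 0.0]
ft_force: [0.3, 3.5, -3.6]
opening: 0.0108
gripper_force: 30.0
tip in hinge frame: fwd 0.1528 up 0.1017 f [ 0.3  3.5 -3.6] op 0.010784146486787312 29.998862743377686
wrist bar 3019 fwd,up,r,ang [0.154 0.118 0.194 0.657] surface
wrist lid ang 31199 [0.549 0.647 0.655 0.661 0.67 ]
scene bar 69 fwd,up,r,ang [0.152 0.116 0.191 0.655] surface
scene lid ang 1797 [0.624 0.64  0.651 0.662 0.681]
```

```bash
python3 -m jog '{"targets":[[0,-5.7,7.7,0,0.03],[0,-13,19,0,0.03],[0,-20.3,32.3,0,0.03],[0,-26.5,46.3,0,0.03],[0,-31.6,60.7,0,0.03],[0,-35.5,75.4,0,0.03],[0,-38,88.6,0,0.03],[0,-39.2,98,0,0.03]]}'
python3 bar.py
```

```text
t: 14.32
tool_pos: [0.4347, -0.0486, 0.1155]
ee_rot: [2.069, 2.361, 0.007]
ft_force: [2.3, 7.4, 0.6]
opening: 0.0111
gripper_force: 30.0
tip in hinge frame: fwd 0.1890 up 0.0055 f [2.3 7.4 0.6] op 0.011074260990230664 29.999266862869263
wrist bar 14766 fwd,up,r,ang [0.163 0.12  0.194 0.656] surface
wrist lid ang 48364 [0.078 0.087 0.092 0.098 0.108]
scene bar 437 fwd,up,r,ang [0.132 0.143 0.19  0.831] surface
scene lid ang 1569 [0.062 0.077 0.088 0.101 0.122]
```

```bash
python3 -m jog '{"targets":[[1,0,3,0,0.03],[1.5,-0.3,6,0,0.03],[2,-0.6,9,0,0.03],[2,-0.6,10.5,0,0.03],[2,-0.6,10.5,0,0.03]]}'
python3 bar.py
```

```text
t: 15.05
tool_pos: [0.4342, -0.0486, 0.1068]
ee_rot: [2.067, 2.359, 0.002]
ft_force: [1.4, 1.9, 7.1]
opening: 0.0112
gripper_force: 30.0
tip in hinge frame: fwd 0.1894 up -0.0032 f [1.4 1.9 7.1] op 0.011180582784390596 30.001500248908997
wrist bar 18988 fwd,up,r,ang [0.166 0.112 0.196 0.611] surface
wrist lid ang 49579 [0.036 0.043 0.048 0.054 0.063]
scene bar 451 fwd,up,r,ang [0.141 0.135 0.188 0.759] surface
scene lid ang 1503 [0.022 0.038 0.049 0.061 0.08 ]
```

```bash
python3 -m jog '{"targets":[[2,0,0,0,0.24],[2,0,0,0,0.24],[2,0,0,0,0.24],[2,0,-15,0,0.24],[2,0,-40,0,0.24],[2,0,-70,0,0.1],[2,0,-80,0,0],[2,0,-80,0,0]]}'
python3 - <<'E'
from h import *
o=robot.get_obs(); M=R.from_rotvec(o['ee_rot']).as_matrix(); print(o['tool_pos'],o['opening'])
ex=np.array([.991,.132,0]); ey=np.array([-.132,.991,0]); hg=np.array([.6223,-.0254,.110])
for n in ['scene','wrist']:
    im,P=cloud(n); D=P-hg; f=-(D@ex); s=D@ey; u=D[...,2]
    h=cv2.cvtColor(im,cv2.COLOR_RGB2HSV).astype(int); bl=(h[...,0]>100)&(h[...,0]<125)&(h[...,1]>120)
    m=bl&(abs(f-.138)<.008)&(abs(s)<.13)&(u>-.01)
    m2=bl&(abs(f-.05)<.01)&(abs(s)<.13)&(u>-.02)
    print(n,m.sum(),'z at press',np.median(P[m][:,2]) if m.any() else 0,'z at f=.05',np.median(P[m2][:,2]) if m2.any() else 0)
    e=bl&(abs(s)<.13)&(u>.0)&(u<.02); print('lid front f',np.percentile(f[e],[1,95,99]) if e.any() else 0)
    save(im,n+'4.png')
p=hg-.138*ex; print('press',p); print('tool shift',M.T@(np.array([p[0],p[1],.135])-o['tool_pos']))
E
```

```text
t: 16.15
tool_pos: [0.4321, -0.0457, 0.1854]
ee_rot: [2.069, 2.362, 0.001]
ft_force: [-0.2, 0.4, -0.4]
opening: 0.0008
gripper_force: 0.0
[ 0.4321281  -0.04566572  0.18544926] 0.0008186880122547343
scene 341 z at press 0.11950360016724271 z at f=.05 0.11592827339362421
lid front f [0.0254152  0.14006241 0.14612954]
wrist 6895 z at press 0.11927422813806007 z at f=.05 0.11596242028335213
lid front f [0.02431517 0.14406125 0.1495255 ]
press [ 0.485542 -0.043616  0.11    ]
tool shift [-0.00495174  0.05313325  0.05054416]
```

View pics/wrist4.png

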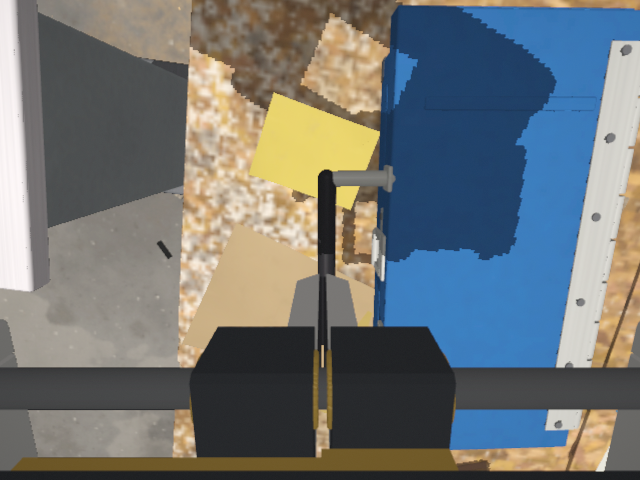

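The lid lies flat on its seal, with its front edge at column 385 and the bar clear of the fingers. Next I'll press.

```bash
python3 -m jog '{"targets":[[-5,30,0,0,0],[-5,53,15,0,0],[-5,53,40,0,0],[-5,53,55,0,0],[-5,53,60,0,0],[-5,53,61,0,0],[-5,53,61,0,0]]}'
python3 -m jog '{"targets":[[0,0,2,0,0],[0,0,4,0,0],[0,0,5,0,0],[0,0,6,0,0],[0,0,6,0,0],[0,0,6,0,0]]}'
```

```text
t: 17.12
tool_pos: [0.4853, -0.0436, 0.1244]
ee_rot: [2.069, 2.362, 0.001]
ft_force: [0.4, 0.2, -0.2]
opening: 0.0006
gripper_force: 0.0
t: 17.88
tool_pos: [0.485, -0.0435, 0.1182]
ee_rot: [2.07, 2.363, 0.0]
ft_force: [-1.6, 0.3, 4.6]
opening: 0.0005
gripper_force: 2.7
```

```bash
python3 -m jog '{"targets":[[0,0,0.5,0,0],[0,0,1,0,0],[0,0,1.5,0,0],[0,0,2,0,0],[0,0,2,0,0]]}'
python3 -m jog '{"targets":[[0,0,0.5,0,0],[0,0,1,0,0],[0,0,1,0,0]]}'
```

```text
t: 18.5
tool_pos: [0.485, -0.0435, 0.1168]
ee_rot: [2.07, 2.363, -0.0]
ft_force: [-3.4, 0.8, 8.9]
opening: 0.0003
gripper_force: 4.4
t: 18.88
tool_pos: [0.4849, -0.0435, 0.116]
ee_rot: [2.07, 2.363, -0.0]
ft_force: [-4.9, 0.8, 10.7]
opening: 0.0003
gripper_force: 5.2
```

```bash
python3 -m jog '{"targets":[[0,0,0.5,0,0],[0,0,1,0,0],[0,0,1,0,0]]}'
python3 -m jog '{"targets":[[0,0,0.4,0,0],[0,0,0.8,0,0],[0,0,0.8,0,0]]}'
```

```text
t: 19.25
tool_pos: [0.4849, -0.0436, 0.1153]
ee_rot: [2.07, 2.363, -0.001]
ft_force: [-4.7, -0.5, 12.5]
opening: 0.0
gripper_force: 6.0
t: 19.62
tool_pos: [0.4849, -0.0436, 0.1147]
ee_rot: [2.07, 2.363, -0.001]
ft_force: [-5.1, 1.4, 13.9]
opening: 0.0001
gripper_force: 6.7
```

```bash
python3 -m jog '{"targets":[[0,0,0.4,0,0],[0,0,0.8,0,0],[0,0,0.8,0,0]]}'
python3 -m jog '{"targets":[[0,0,0.3,0,0],[0,0,0.6,0,0],[0,0,0.6,0,0]]}'
```

```text
t: 20.0
tool_pos: [0.4849, -0.0436, 0.1143]
ee_rot: [2.07, 2.363, -0.001]
ft_force: [-6.1, 1.2, 16.4]
opening: 0.0004
gripper_force: 7.7
t: 20.38
tool_pos: [0.4849, -0.0436, 0.1139]
ee_rot: [2.07, 2.363, -0.001]
ft_force: [-6.3, -0.2, 16.8]
opening: 0.0004
gripper_force: 8.3
```

```bash
python3 -m jog '{"targets":[[0,0,0.4,0,0],[0,0,0.8,0,0],[0,0,0.8,0,0]]}'
python3 -m jog '{"targets":[[0,0,0.3,0,0],[0,0,0.6,0,0],[0,0,0.6,0,0]]}'
```

```text
t: 20.75
tool_pos: [0.4849, -0.0436, 0.1133]
ee_rot: [2.07, 2.363, -0.001]
ft_force: [-7.3, 0.7, 17.9]
opening: 0.0005
gripper_force: 9.1
t: 21.12
tool_pos: [0.4849, -0.0436, 0.1131]
ee_rot: [2.07, 2.363, -0.001]
ft_force: [-8.6, 1.6, 20.1]
opening: 0.0005
gripper_force: 10.0
```

```bash
python3 -m jog '{"targets":[[0,0,-1.5,0,0],[0,0,-3,0,0],[0,0,-3,0,0]]}'
python3 -m jog '{"targets":[[0,0,-1,0,0],[0,0,-1,0,0]]}'
```

```text
t: 21.5
tool_pos: [0.4849, -0.0436, 0.1147]
ee_rot: [2.07, 2.363, -0.0]
ft_force: [-5.3, 0.6, 12.2]
opening: 0.0001
gripper_force: 6.1
t: 21.75
tool_pos: [0.4849, -0.0436, 0.1149]
ee_rot: [2.07, 2.363, -0.0]
ft_force: [-2.5, 0.7, 7.0]
opening: 0.0001
gripper_force: 3.6
```

```bash
python3 -m jog '{"targets":[[0,0,-1.5,0,0],[0,0,-3,0,0],[0,0,-3,0,0]]}'
cat > lid.py <<'E'
from h import *
ex=np.array([.991,.132,0]); ey=np.array([-.132,.991,0]); hg=np.array([.6223,-.0254,.110])
for n in ['scene','wrist']:
    im,P=cloud(n); D=P-hg; f=-(D@ex); s=D@ey; u=D[...,2]
    h=cv2.cvtColor(im,cv2.COLOR_RGB2HSV).astype(int); bl=(h[...,0]>100)&(h[...,0]<125)&(h[...,1]>120)
    m=bl&(f>.045)&(f<.143)&(abs(s)<.13)&(u>-.01)&(u<.02)
    if m.sum()>100:
        A=np.c_[f[m],s[m],np.ones(m.sum())]; c=np.linalg.lstsq(A,P[m][:,2],rcond=None)[0]
        r=P[m][:,2]-A@c; k=abs(r)<.004; c=np.linalg.lstsq(A[k],P[m][:,2][k],rcond=None)[0]
        print(n,k.sum(),'slope f %.4f s %.4f z press %.4f'%(c[0],c[1],c[2]+.138*c[0]))
E
python3 lid.py
```

```text
t: 22.12
tool_pos: [0.4847, -0.0434, 0.1168]
ee_rot: [-2.07, -2.363, 0.0]
ft_force: [0.0, 0.8, -1.8]
opening: 0.0006
gripper_force: 0.0
scene 1884 slope f 0.0082 s -0.0013 z press 0.1149
wrist 71516 slope f 0.0042 s 0.0006 z press 0.1146
```

```bash
python3 -m jog '{"targets":[[0,0,-20,0,0],[0,0,-60,0,0],[0,0,-100,0,0],[0,-40,-120,0,0],[0,-60,-120,0,0],[0,-60,-120,0,0]]}'
python3 lid.py; python3 lid.py
```

```text
t: 22.98
tool_pos: [0.4248, -0.0514, 0.2372]
ee_rot: [2.071, 2.362, 0.001]
ft_force: [0.3, -0.2, -0.7]
opening: 0.0006
gripper_force: 0.0
scene 2310 slope f 0.0050 s -0.0011 z press 0.1148
wrist 35358 slope f 0.0042 s 0.0002 z press 0.1147
scene 2290 slope f 0.0051 s -0.0008 z press 0.1147
wrist 35390 slope f 0.0044 s 0.0001 z press 0.1147
```

```bash
python3 -c "
from rig import robot
print(robot.hand_in())"
```

```text
the job is handed in; nothing more can be done
None
```

The job is handed in: the spanner was set down flat in the tray, and the lid was eased down and pressed home with at most about 20 N. With the arm clear, the cameras put the lid at a steady 0.005 rad or so (limit 0.012), so the catch is holding; the judge returned no verdict.

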